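# Stow the lamp drivers in the sloped drawer

## Task

Pull the cabinet's drawer right out to its stop and put every lamp driver on the bench into it, one to a lane and lying lengthwise, so that each slides down the sloped floor and comes to rest against the stop at the back. Then push the drawer fully shut with the drivers still against the stop, and leave the glue bottle, lamp strip, tape roll and screwdriver where they are.

Things in the scene. Friction and masses are not known exactly. Their poses are not given: they have to be found in the camera images.
- lamp_driver_1: one of up to four alike lamp power supplies ('drivers'; absent ones read None): a plain aluminium block with black end caps, 100 long (own x) x 32 wide (own y) x 28 mm high (own z), about 0.2 kg, lying on the bench in front of the robot. Origin at the centre of its underside
- lamp_driver_1_center (a point): centre of lamp_driver_1's block, 14 mm above its underside
- lamp_driver_2: one of up to four alike lamp power supplies ('drivers'; absent ones read None): a plain aluminium block with black end caps, 100 long (own x) x 32 wide (own y) x 28 mm high (own z), about 0.2 kg, lying on the bench in front of the robot. Origin at the centre of its underside
- lamp_driver_2_center (a point): centre of lamp_driver_2's block, 14 mm above its underside
- lamp_driver_3: one of up to four alike lamp power supplies ('drivers'; absent ones read None): a plain aluminium block with black end caps, 100 long (own x) x 32 wide (own y) x 28 mm high (own z), about 0.2 kg, lying on the bench in front of the robot. Origin at the centre of its underside
- lamp_driver_3_center (a point): centre of lamp_driver_3's block, 14 mm above its underside
- lamp_driver_4: one of up to four alike lamp power supplies ('drivers'; absent ones read None): a plain aluminium block with black end caps, 100 long (own x) x 32 wide (own y) x 28 mm high (own z), about 0.2 kg, lying on the bench in front of the robot. Origin at the centre of its underside
- lamp_driver_4_center (a point): centre of lamp_driver_4's block, 14 mm above its underside
- bench_cabinet: grey sheet-steel cabinet standing fixed on the bench, 260 deep (x) x 290 wide (y) x 145 mm high, with one drawer whose front faces the robot (the cabinet's own -x). Origin at the centre of its underside; its roof is 12 mm thick and its front edge lies 130 mm from the origin along its -x
- drawer (a joint): travel of the drawer out of the cabinet along the cabinet's own -x, in m: 0 fully shut, 0.18 fully out at its stop. It runs stiffly (about 3 N of friction), has no spring or latch and stays where it is left
- drawer_handle (a point): middle of the drawer's bar handle: a round steel bar of about 10 mm, 110 mm long, level, along the cabinet's own y, 35 mm in front of the drawer front and 30 mm below the top of the cabinet; open space above and below it. The top edge of the drawer front lies 19 mm above this point. It moves with the drawer
- sloped_tray (a point): insert in the drawer, moving with it: smooth, slippery steel floor, 250 mm wide, falling 0.26 rad towards the drawer's back. Origin on the floor, midway across, at its upper end (close behind the drawer front); own x runs down the slope, z is square to the floor. An upright stop 32 mm high stands at x = 0.23. Drawer fully out, the 50 mm before the stop stay under the roof
- lanes (a point): point on the insert's floor, midway across, at the insert's x = 0.10, axes as the insert's. Rails 10 mm high, 5 mm wide, along the insert's x at its y = -0.12, -0.06, 0, 0.06, 0.12 make four lanes with centres at y = -0.09, -0.03, 0.03, 0.09; no taller side walls. A driver let go in a lane slides down to the stop by its own weight; its centre is then at the insert's x = 0.18
- glue_bottle: white glue bottle with red nozzle, 34 mm across, 100 mm high, standing; a bystander. Origin at the centre of its underside
- lamp_module: flat lamp strip 15 x 102 x 8 mm, lying beyond the drivers; a bystander. Origin at the centre of its underside
- tape_yellow: roll of yellow tape, 64 mm across, 19 mm high, lying flat; a bystander. Origin at the centre of its underside
- screwdriver: screwdriver with red handle, 191 mm long, 26 mm thick, lying on the bench; a bystander. Origin at the middle of its length, on the bench
There are look-alikes about, which are no part of the job. Leave any turquoise look-alike of the lamp_driver_4 alone.

How it is judged:
By the outcome, as a careful person would: the job done as asked, in the order asked, and still so for the second after the job is handed in, with the robot touching nothing.
Of lamp_driver_1, lamp_driver_2, lamp_driver_3, lamp_driver_4 only 3 to 4 are there at a start; the rules pass over those that are not, and their reading is None.
At some moment in a run one of lamp_driver_1, lamp_driver_2, lamp_driver_3, lamp_driver_4 may be knocked a few centimetres aside while the robot is not near it.
Once in a run the grip may slacken for a moment while it holds something.
It also fails if it takes over 210 s, if anything falls off the work surface, if the arm or the gripper's body presses on something with over 40 N, if the wrist force passes 120 N, or if a joint passes its speed limit or range.

## Robot

A 6-joint arm with a two-finger parallel gripper is mounted at the origin on the work surface; the furniture and walls round the work are solid. World frame = base frame: x ahead of the robot, y to its left, z up, the work surface at z = 0. Lengths are in m, angles in rad, forces in N, time in s.
With the tool pointing down it reaches from about 0.275 to 0.875 m from the base axis. Payload 12.5 kg.
Tool frame: the origin (TCP) lies on the centre line of the jaws, within the pads' length; the fingertips stand r.finger_overhang ahead of it and the grasp point (between the pads) lies 3 mm ahead of it (r.finger_overhang is the distance from the TCP to the fingertips, in m); z points along the fingers, y is the direction in which the jaws open and shut (so a half turn about z gives the same grasp; the last joint's range is limited). The gripper opens to 85 mm and grips with 20 to 120 N. Pads are 22 mm wide; open, the fingers measure 114 mm over their backs; the gripper's body (76 mm by 85 mm) begins 54 mm behind the grasp point. The pads swing forward as they close: fully open they stand 13 mm farther back than shut.
Start: joints at [1.074, 0.351, 1.652, -0, 1.139, -0.085], TCP at [0.22, 0.504, 0.253] pointing down, gripper open.
Joint ranges: [-2.75, 2.75], [-0.79, 2.1], [0.01, 2.65], [-1.57, 4.71], [0.07, 3.14], [-2.87, 2.87]. Speed limits (rad/s): [2.22, 2.22, 2.79, 3.14, 3.14, 3.14].

## Interface

Orientations are given as a unit quaternion [x, y, z, w].
In Python, from cell import r, optics gives the robot as it stands. The module is installed in compiled form; this text tells all that it offers. Calls block until the motion is done:
- r.move_to(position, orientation): joint-space move of the TCP to a pose.
- r.move_linear(position, rot=None, vel=0.15): straight line of the TCP; rot=None keeps the orientation; vel is the mean speed in m/s.
- r.set_joints(angles): joint-space move.
- r.set_gripper(opening, squeeze=None): opening from 0.0 (shut) to 1.0 (fully open); squeeze is the grip in N (None keeps the last); returns when the fingers have stopped.
- r.sleep(seconds).
- r.inverse_kinematics(position, orientation): joint angles nearest the present ones, or None.
- optics.get_image(name): name is "scene" or "top" or "wrist"; returns a dict with "pixels" (400x640x3 uint8, red, green, blue), "depth" (400x640 float32, m along the optical axis (not along the pixel's ray), 0 where there is no reading), "fx", "fy", "cx", "cy" (pixels), "camera_from_world" (4x4, takes a point from world to camera coordinates); the wrist camera has in their place "mount" (4x4, takes a point from camera to tool coordinates, whose origin is the TCP and whose axes are the flange's). Camera axes: x right, y down, z forward; pixel columns grow to the right and rows downward; lengths in m; the calibration is good to about 2 mm. A picture is of the moment at which its call begins: read the wrist's pose just before it.
A pose or a line that the arm cannot do raises r.PlanningError and nothing moves.
- r.hand_in(): hands the job in, once; it reports no verdict.
Readings, each from a call of its own:
- r.current_t(): time.
- r.current_q(): joint angles.
- r.current_qvel(): joint speeds.
- r.current_effort(): joint torques, N m.
- r.current_tool_pos(): TCP position.
- r.current_ee_rot(): TCP orientation.
- r.current_contact_force(): force on the tool from outside, world axes, zero at the start.
- r.current_torque(): the same for the moment, N m.
- r.current_opening(): opening from 0.0 (shut) to 1.0 (fully open).
Only numpy, scipy, OpenCV 4.12 (cv2) and the standard library are available. Lean on these libraries where they do the work, as an engineer would, in place of code of your own. Each camera call takes 0.05 s, during which the arm holds its last target.

## Working session

There is one attempt and no reset: what is moved stays moved. The work goes in short steps, each a Python script; the robot and the scene stay as the last script left them, time stands still between calls to the robot, and variables do not carry over. Pictures are saved under pics/ and viewed, and the job is handed in when it is done.

```bash
mkdir -p pics; ls
python3 - <<'E'
from cell import r, optics
import cv2,numpy as np
print(r.current_t(),r.finger_overhang,r.current_tool_pos(),r.current_ee_rot(),r.current_opening())
for n in ["scene","top","wrist"]:
    im=optics.get_image(n); cv2.imwrite(f"pics/a_{n}.png",im["pixels"][:,:,::-1])
    print(n,im["fx"],im["fy"],im["cx"],im["cy"]); print(np.round(im.get("camera_from_world",im.get("mount")),4).tolist())
E
```

```text
pics
0.0 0.022 [0.2200012  0.50373668 0.25273361] [ 2.04470591e-01  9.78872512e-01 -5.95292771e-04 -1.66651350e-04] 1.0016304238953861
scene 499.2755970009774 499.2755970009774 327.5849839238955 204.8460494718113
[[0.5905, -0.8068, -0.0221, -0.3487], [-0.5453, -0.3786, -0.7479, 0.3703], [0.595, 0.4537, -0.6635, 1.1853], [0.0, 0.0, 0.0, 1.0]]
top 443.53264079200613 443.53264079200613 317.33682950759544 202.08591112339764
[[-0.0015, -0.9996, 0.028, -0.0173], [-0.9833, -0.0036, -0.1819, 0.573], [0.1819, -0.0278, -0.9829, 1.194], [0.0, 0.0, 0.0, 1.0]]
wrist 302.36924094091546 302.36924094091546 322.58060855247254 201.04954382361515
[[0.0004, -0.9589, -0.2836, 0.0705], [1.0, 0.0004, -0.0002, -0.0004], [0.0003, -0.2836, 0.959, -0.1207], [0.0, 0.0, 0.0, 1.0]]
```

View pics/a_scene.png

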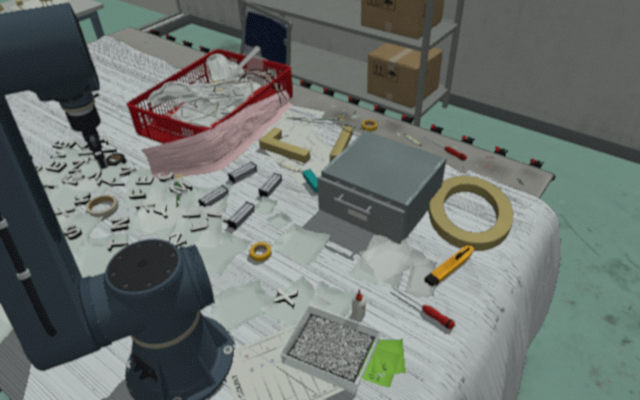

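View pics/a_top.png

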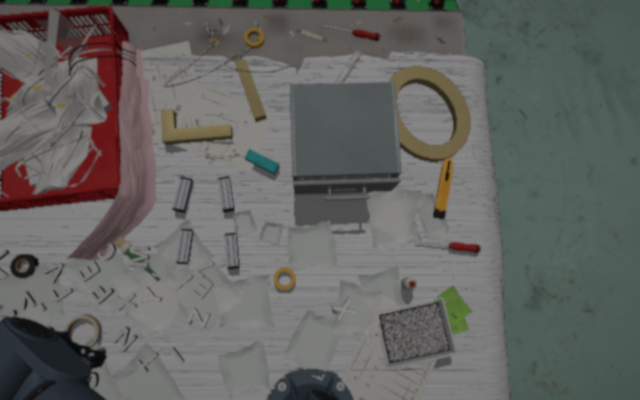

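View pics/a_wrist.png

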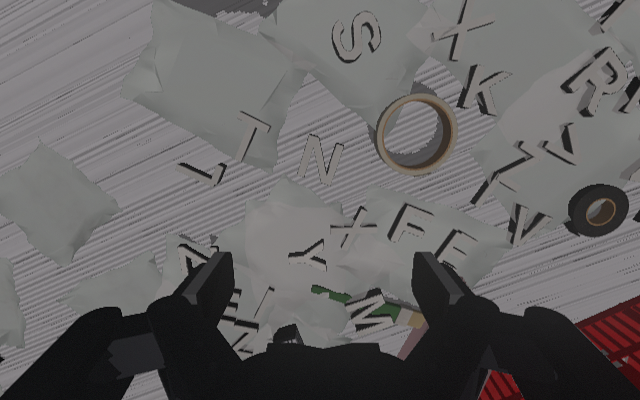

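The top view shows four aluminium blocks at (184,194), (227,195), (185,245) and (233,250), all with dark ends. A turquoise look-alike sits at (262,161). The cabinet is at (345,135) with the drawer shut and its handle at about (347,188).

```bash
cat > h.py <<'E'
from cell import r, optics
import cv2,numpy as np
from scipy.spatial.transform import Rotation as R
def pts(im):
    v,u=np.mgrid[0:400,0:640]; d=im["depth"]
    pc=np.stack([(u-im["cx"])/im["fx"]*d,(v-im["cy"])/im["fy"]*d,d],-1)
    if "mount" in im: T=im["Twc"]
    else: T=np.linalg.inv(im["camera_from_world"])
    return pc@T[:3,:3].T+T[:3,3]
def get(n):
    p=np.array(r.current_tool_pos());q=R.from_quat(r.current_ee_rot())
    im=optics.get_image(n)
    if n=="wrist":
        T=np.eye(4);T[:3,:3]=q.as_matrix();T[:3,3]=p;im["Twc"]=T@im["mount"]
    else: im["Twc"]=np.linalg.inv(im["camera_from_world"])
    return im
def ray(im,uv,z):
    uv=np.atleast_2d(uv).astype(float)
    d=np.c_[(uv[:,0]-im["cx"])/im["fx"],(uv[:,1]-im["cy"])/im["fy"],np.ones(len(uv))]@im["Twc"][:3,:3].T
    o=im["Twc"][:3,3]
    return o+d*((z-o[2])/d[:,2])[:,None]
def save(n,img,s=1,box=None):
    p=img[:,:,::-1]
    if box: p=p[box[1]:box[3],box[0]:box[2]]
    cv2.imwrite(f"pics/{n}.png",cv2.resize(p,None,fx=s,fy=s,interpolation=cv2.INTER_CUBIC))
E
python3 - <<'E'
from h import *
im=get("top");P=pts(im)
save("b_drv",im["pixels"],6,(160,140,285,235+45-45)); save("b_cab",im["pixels"],5,(280,70,420,190+0))
print(P[350,500],P[135,345])
z=P[:,:,2]
# roof
m=((abs(z-0.145)<.01)).astype(np.uint8)
n,l,s,c=cv2.connectedComponentsWithStats(m)
for i in range(1,n):
    if s[i,4]>300:
        cn=cv2.findContours((l==i).astype(np.uint8),0,2)[0][0]; b=cv2.boxPoints(cv2.minAreaRect(cn)); print("roof",s[i],np.round(ray(im,b,np.median(z[l==i])),4).tolist(),np.median(z[l==i]))
roi=np.zeros_like(m);roi[140:290,150:300]=1
m=((z>0.012)&(z<.05)).astype(np.uint8)*roi
n,l,s,c=cv2.connectedComponentsWithStats(m)
for i in range(1,n):
    if s[i,4]>80:
        cn=max(cv2.findContours((l==i).astype(np.uint8),0,2)[0],key=len); rc=cv2.minAreaRect(cn);b=cv2.boxPoints(rc);zz=np.percentile(z[l==i],80)
        w=ray(im,b,0.026);print(np.round(c[i]),s[i,4],round(zz,4),np.round(w.mean(0),4),np.linalg.norm(w[0]-w[1]),np.linalg.norm(w[1]-w[2]),im["pixels"][l==i].mean(0))
E
```

```text
[ 0.16215239 -0.53506525 -0.01691063] [ 0.73952296 -0.0886266   0.14350104]
roof [   0    6  122  200 1200] [[0.5545, 0.8001, 0.1376], [1.1186, 0.8567, 0.1376], [1.1145, 0.523, 0.1376], [0.5472, 0.4934, 0.1376]] 0.13764685006051824
roof [ 290   82  112   96 9902] [[0.8824, 0.0622, 0.1448], [0.8957, -0.2379, 0.1448], [0.6327, -0.2361, 0.1448], [0.6222, 0.0522, 0.1448]] 0.1447974048592241
roof [  0 118  41  49 849] [[0.7128, 0.8737, 0.1431], [0.81, 0.7896, 0.1431], [0.7358, 0.7158, 0.1431], [0.6407, 0.8003, 0.1431]] 0.14314438035233978
[180. 141.] 118 0.0329 [0.7565 0.3704 0.026 ] 0.13046812284935874 0.009163302203795123 [65.8220339  59.99152542 44.76271186]
[261. 161.] 404 0.0301 [0.6979 0.1457 0.026 ] 0.0359910021277236 0.10289671852403405 [40.80693069 94.17079208 92.6460396 ]
[182. 194.] 439 0.0299 [0.5992 0.3687 0.026 ] 0.10139460897553361 0.03752263871130054 [93.96127563 92.63553531 95.38496583]
[226. 194.] 416 0.0295 [0.6002 0.2449 0.026 ] 0.03435599435393994 0.10262795977860248 [100.78125     99.38461538 102.28605769]
[184. 246.] 464 0.0295 [0.455  0.3543 0.026 ] 0.10937756920360633 0.03752277656533767 [ 98.64655172  97.65732759 100.09482759]
[231. 251.] 463 0.0299 [0.4381 0.233  0.026 ] 0.056106044522554514 0.10055446805563319 [102.02807775 100.59611231 103.38012959]
[205. 269.] 236 0.0172 [0.3827 0.2936 0.026 ] 0.06571208781767696 0.10137516639505181 [119.27118644 118.58898305 116.21610169]
[174. 272.] 140 0.0166 [0.3794 0.3789 0.026 ] 0.059907837505759884 0.06891794793474502 [120.         119.94285714 118.02857143]
[228. 281.] 112 0.0167 [0.3516 0.2325 0.026 ] 0.044539395086422344 0.0761909901230011 [114.51785714 115.46428571 113.53571429]
[285. 278.] 247 0.021 [0.3618 0.0741 0.026 ] 0.05849303847316158 0.057539883899266814 [122.05668016 100.55060729  57.3562753 ]
[182. 283.] 88 0.0177 [0.3479 0.355  0.026 ] 0.06716407485616636 0.025477325536840508 [119.25       118.29545455 116.04545455]
```

View pics/b_drv.png

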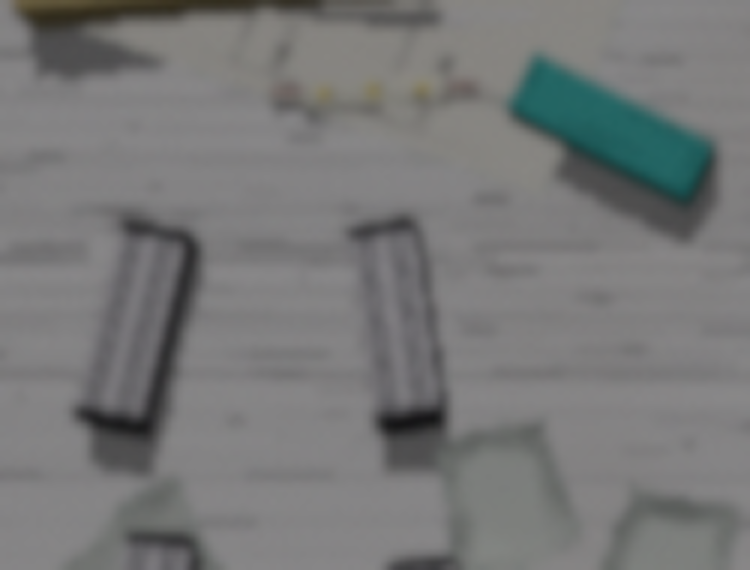

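View pics/b_cab.png

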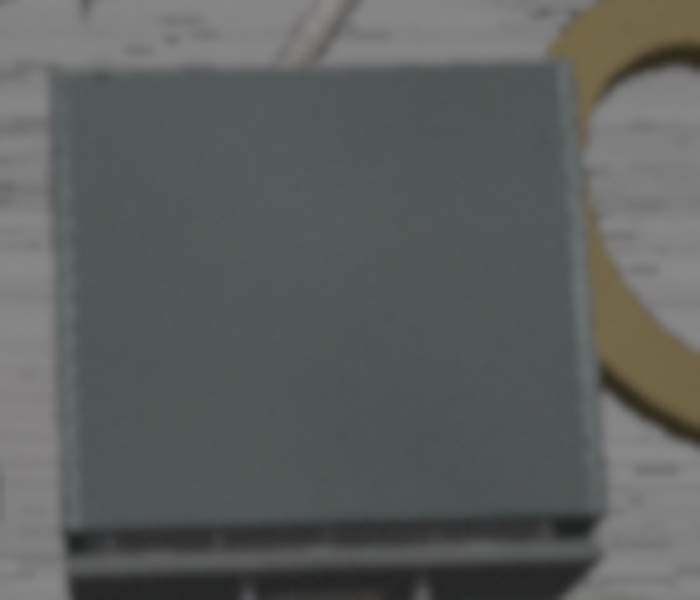

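Four grey drivers with black caps fit the description. The turquoise block at (262,161) is the decoy and stays put. Next I'll get the cabinet pose and the handle.

Run:
```python
from h import *
im=get("top");P=pts(im);print(r.current_t())
# roof corners from the enlarged crop
c=np.array([[53,72],[572,62],[605,515],[68,528]])/5+[280,70]
w=ray(im,c,.145);print("top",np.round(w,4).tolist());print([round(np.linalg.norm(w[i]-w[(i+1)%4]),4) for i in range(4)])
f=w[2]-w[3];print("yaw front",np.arctan2(f[1],f[0])+np.pi/2, "back",np.arctan2(*(w[1]-w[0])[1::-1])+np.pi/2)
print(w.mean(0))
# scene camera
s=get("scene");Q=pts(s)
m=(abs(Q[:,:,2]-.145)<.006).astype(np.uint8); m[:, :310]=0;m[:,450:]=0
cn=max(cv2.findContours(m,0,2)[0],key=cv2.contourArea)
q=cv2.approxPolyDP(cn,8,True)[:,0];print(q.tolist());w=ray(s,q,.145);print(np.round(w,4).tolist(),w.mean(0))
save("c_s",s["pixels"],4,(290,120,460,250))
# handle points in scene: 3D points in front of the drawer
for nm,X in(("top",P),("scene",Q)):
  k=(X[:,:,2]>.10)&(X[:,:,2]<.13)&(X[:,:,0]>.5)&(X[:,:,0]<.612)&(X[:,:,1]>-.3)&(X[:,:,1]<.05)
  print(nm,k.sum(),np.round(X[k][::8],3).tolist())
```

```text
0.25
top [[0.8823, 0.0584, 0.145], [0.8915, -0.2266, 0.145], [0.635, -0.2356, 0.145], [0.6264, 0.0482, 0.145]]
[np.float64(0.2852), np.float64(0.2566), np.float64(0.2839), np.float64(0.2561)]
yaw front 0.03033530880702906 back 0.0323696980274939
[ 0.75879551 -0.0889137   0.145     ]
[[321, 170], [407, 207], [446, 158], [365, 130]]
[[0.6345, 0.0526, 0.145], [0.6354, -0.239, 0.145], [0.8987, -0.2256, 0.145], [0.8898, 0.0622, 0.145]] [ 0.76460227 -0.08746071  0.145     ]
top 473 [[0.61, 0.031, 0.13], [0.611, -0.155, 0.13], [0.612, -0.206, 0.127], [0.608, -0.096, 0.129], [0.609, -0.121, 0.126], [0.61, -0.145, 0.122], [0.612, -0.168, 0.115], [0.611, -0.195, 0.116], [0.605, -0.011, 0.129], [0.607, -0.038, 0.121], [0.606, -0.059, 0.124], [0.608, -0.081, 0.116], [0.608, -0.103, 0.118], [0.61, -0.125, 0.111], [0.611, -0.147, 0.107], [0.611, -0.17, 0.105], [0.612, -0.192, 0.102], [0.602, 0.042, 0.127], [0.605, 0.021, 0.116], [0.605, -0.001, 0.118], [0.606, -0.022, 0.115], [0.605, -0.044, 0.117], [0.607, -0.066, 0.11], [0.607, -0.087, 0.11], [0.608, -0.11, 0.103], [0.605, -0.137, 0.12], [0.603,
[... 1218 characters left out ...]
0.03, 0.112], [0.611, -0.026, 0.105], [0.612, -0.061, 0.122], [0.609, -0.059, 0.119], [0.609, -0.052, 0.112], [0.611, -0.058, 0.11], [0.577, -0.046, 0.124], [0.57, -0.041, 0.123], [0.612, -0.071, 0.108], [0.576, -0.058, 0.123], [0.571, -0.044, 0.115], [0.576, -0.068, 0.124], [0.571, -0.061, 0.12], [0.611, -0.083, 0.103], [0.574, -0.08, 0.124], [0.572, -0.077, 0.12], [0.572, -0.078, 0.116], [0.58, -0.099, 0.122], [0.572, -0.095, 0.121], [0.601, -0.142, 0.124], [0.578, -0.108, 0.12], [0.604, -0.144, 0.12], [0.579, -0.121, 0.122], [0.572, -0.112, 0.119], [0.577, -0.135, 0.127], [0.575, -0.126, 0.121], [0.591, -0.143, 0.117], [0.577, -0.145, 0.125], [0.578, -0.145, 0.121], [0.578, -0.151, 0.12]]
```

View pics/c_s.png

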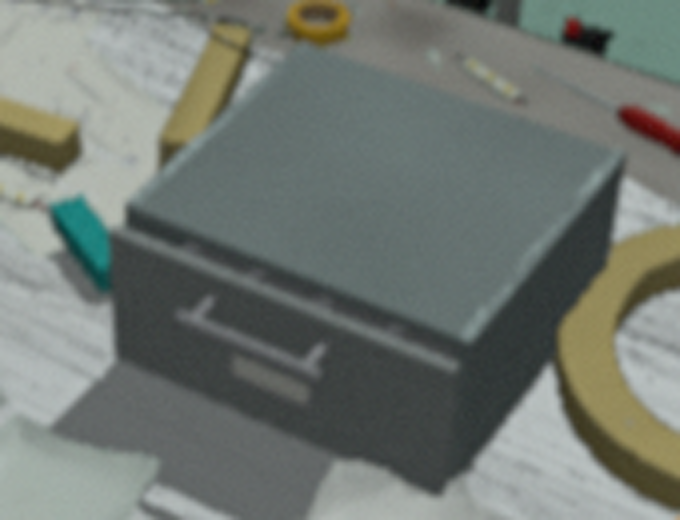

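```bash
cat >> h.py <<'E'
YAW=0.031
def rotm(zaxis,yaxis):
    z=np.array(zaxis,float);z/=np.linalg.norm(z);y=np.array(yaxis,float);y-=z*(y@z);y/=np.linalg.norm(y)
    return R.from_matrix(np.c_[np.cross(y,z),y,z]).as_quat()
def down(yaw):  # jaws open along direction 'yaw'; pick half turn with the smaller joint travel
    best=None
    return [rotm([0,0,-1],[s*np.cos(yaw),s*np.sin(yaw),0]) for s in(1,-1)]
def pick(pos,quats):
    q0=np.array(r.current_q());o=[]
    for q in quats:
        j=r.inverse_kinematics(pos,q)
        if j is not None: o.append((abs(np.array(j)-q0).max()+ (5 if abs(j[5])>2.6 else 0),q,j))
    return min(o,key=lambda t:t[0])[1:]
E
python3 - <<'E'
from h import *
p=[0.573-0.01,-0.0935,0.25]
q,j=pick(p,down(YAW));print(np.round(j,2))
r.set_gripper(0.3,60)
r.move_to(p,q)
im=get("wrist");save("d_w",im["pixels"]);X=pts(im)
k=(X[:,:,2]>.106)&(X[:,:,2]<.125)&(X[:,:,0]>.5)&(X[:,:,0]<.595)&(abs(X[:,:,1]+.093)<.045)
x=X[k];print(k.sum(),np.percentile(x,[5,50,95],axis=0),r.current_t(),r.current_tool_pos())
k=(X[:,:,2]>.125)&(X[:,:,2]<.150)&(abs(X[:,:,1]+.093)<.045);x=X[k];print(k.sum(),np.percentile(x,[2,5,50,95],axis=0))
E
```

```text
[-0.25  0.39  1.6  -0.    1.15 -0.28]
1337 [[ 0.57234804 -0.13273825  0.11695974]
 [ 0.57778842 -0.08684236  0.11986069]
 [ 0.58422041 -0.04974405  0.12136278]] 3.4 [ 0.56308378 -0.09278691  0.24999675]
26878 [[ 0.61523956 -0.13601101  0.13338904]
 [ 0.6214119  -0.13310873  0.13460833]
 [ 0.71631562 -0.09087492  0.14538734]
 [ 0.80444328 -0.05209008  0.14647959]]
```

View pics/d_w.png

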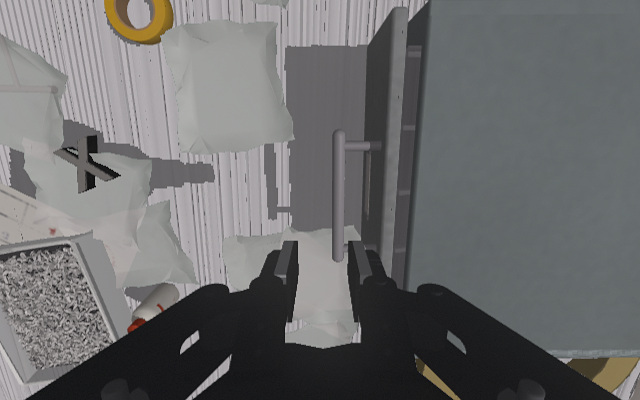

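The wrist view shows the bar at column 338, rows 130–260, at x ≈ 0.578 with its top at z ≈ 0.120. The drawer front's edge is at x ≈ 0.613 and z 0.134, which matches the given dimensions. I'll grip the bar and pull.

Run:
```python
from h import *
q=r.current_ee_rot()
r.move_linear([0.578,-0.0935,0.25]);r.move_linear([0.578,-0.0935,0.117],vel=0.08)
print(r.current_contact_force(),r.current_tool_pos())
r.set_gripper(0.0,80);print("open",r.current_opening(),r.current_contact_force(),r.current_tool_pos())
d=np.array([np.cos(YAW),np.sin(YAW),0])
p0=np.array(r.current_tool_pos())
r.move_linear(p0-d*0.09,vel=0.06);print(r.current_contact_force(),r.current_opening())
r.move_linear(p0-d*0.17,vel=0.06);print(r.current_contact_force(),r.current_opening())
for s in(.174,.178,.181):
    r.move_linear(p0-d*s,vel=0.03);print(s,r.current_contact_force(),r.current_opening(),r.current_tool_pos())
    if abs(r.current_contact_force()[0])>15:break
print(r.current_t())
```

```text
[0.41154602 0.93727201 0.15844627] [ 0.57820562 -0.0935358   0.11742112]
open 0.09771105887770212 [-2.43932836  0.96811704  5.68376566] [ 0.57814431 -0.09352489  0.11742496]
[ 1.44311924 -6.14384636  5.44133474] 0.10350566623235849
[  0.25045663 -13.66405365   2.87931873] 0.09428678340862294
0.174 [ 12.60348637 -10.8963046   -9.26265557] 0.09140473961765556 [ 0.40516335 -0.09996342  0.11748854]
0.178 [ 39.54193894  -1.23535004 -33.08775702] 0.0987008706741224 [ 0.404899   -0.10008683  0.11763639]
9.4667
```

Run:
```python
from h import *
r.move_linear([0.4055,-0.0998,0.1174],vel=0.03);print(r.current_contact_force())
r.set_gripper(0.35);print(r.current_contact_force(),r.current_opening())
p=r.current_tool_pos();r.move_linear([p[0],p[1],0.22],vel=0.1);r.move_linear([0.40,-0.0935,0.32],vel=.2)
im=get("wrist");save("e_w",im["pixels"]);X=pts(im);np.save("e_X.npy",X)
k=(X[:,:,2]>.106)&(X[:,:,2]<.125)&(X[:,:,0]>.3)&(X[:,:,0]<.42)&(abs(X[:,:,1]+.093)<.045)
print(k.sum(),np.percentile(X[k],[5,50,95],axis=0),r.current_t())
print(optics is not None); t=get("scene");save("e_s",t["pixels"])
```

```text
[ 5.24924344 -3.28772088  1.85038335]
[ 0.6248469  -0.09315238  0.77864651] 0.34896282534954015
891 [[ 0.40103176 -0.1325125   0.11719039]
 [ 0.40647348 -0.08674979  0.11971667]
 [ 0.41456184 -0.0514158   0.12146901]] 12.0083
True
```

View pics/e_w.png

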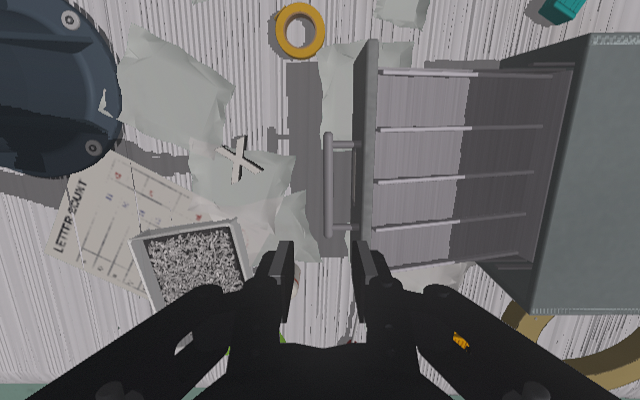

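View pics/e_s.png

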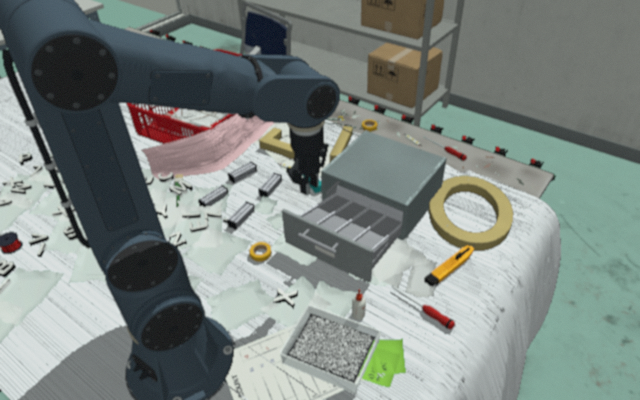

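The drawer is out with the handle at x ≈ 0.4065, hard against its stop. The view shows five rails, meeting the back at about rows 72, 126, 179, 214 and 257. I'll measure the floor and the rails.

Run:
```python
from h import *
X=np.load("e_X.npy")
c,s=np.cos(YAW),np.sin(YAW)
L=X-np.array([0.4065,-0.0995,0]);U=L[:,:,0]*c+L[:,:,1]*s;V=-L[:,:,0]*s+L[:,:,1]*c;Z=X[:,:,2]
k=(U>.055)&(U<.2)&(abs(V)<.125)&(Z>.02)&(Z<.14)
A=np.c_[U[k],V[k],np.ones(k.sum())];z=Z[k]
g=np.ones(len(z),bool)
for _ in range(8):
    co=np.linalg.lstsq(A[g],z[g],rcond=None)[0];e=z-A@co;g=abs(e)<.004
print("plane",co,"slope",np.arctan(-co[0]),g.sum(),len(g))
h=(e>.005)&(e<.015)
v=A[h,1];hist,ed=np.histogram(v,bins=np.arange(-.13,.135,.005));print(list(zip(np.round(ed[:-1],3),hist)))
for lo in(-.12,-.06,0,.06,.12):
    m=abs(v-lo-.006)<.02
    if m.sum()>20:
        sl=np.polyfit(A[h][m,0],v[m],1);print(lo,m.sum(),np.median(v[m]),sl, np.percentile(A[h][m,0],[1,99]))
# front plate top
k=(Z>.125)&(Z<.142)&(U<.08)&(abs(V)<.1);print("plate U",np.percentile(U[k],[2,50,98]),np.median(Z[k]))
```

```text
plane [-0.26463078 -0.0021498   0.1003254 ] slope 0.2587007040618427 18198 20817
[(np.float64(-0.13), np.int64(0)), (np.float64(-0.125), np.int64(213)), (np.float64(-0.12), np.int64(176)), (np.float64(-0.115), np.int64(0)), (np.float64(-0.11), np.int64(0)), (np.float64(-0.105), np.int64(0)), (np.float64(-0.1), np.int64(0)), (np.float64(-0.095), np.int64(0)), (np.float64(-0.09), np.int64(0)), (np.float64(-0.085), np.int64(0)), (np.float64(-0.08), np.int64(0)), (np.float64(-0.075), np.int64(0)), (np.float64(-0.07), np.int64(0)), (np.float64(-0.065), np.int64(306)), (np.float64(-0.06), np.int64(178)), (np.float64(-0.055), np.int64(0)), (np.float64(-0.05), np.int64(0)), (np.float64(-0.045), np.int64(0)), (np.float64(-0.04), np.int64(0)), (np.float64(-0.035), np.int64(0)), (np.float64(-0.03), np.int64(0)), (np.float64(-0.025), np.int64(0)), (np.float64(-0.02), np.int64(0)), (np.float64(-0.015), np.int64(0)), (np.float64(-0.01), np.int64(0)), (np.float64(-0.005), np.int64(354)), (np.float64(0.0), np.int64(144)), (np.float64(0.005), np.int64(0)), (np.float64(0.01), np.int64(0)), (np.float64
[... 519 characters left out ...]
t64(0)), (np.float64(0.095), np.int64(0)), (np.float64(0.1), np.int64(0)), (np.float64(0.105), np.int64(0)), (np.float64(0.11), np.int64(0)), (np.float64(0.115), np.int64(557)), (np.float64(0.12), np.int64(60)), (np.float64(0.125), np.int64(0))]
-0.12 389 -0.12017347642579446 [ 0.00737664 -0.12168116] [0.08226949 0.19739837]
-0.06 484 -0.0605755844211112 [ 0.00627194 -0.06175698] [0.0587411  0.19807309]
0 498 -0.001114719555503177 [ 0.00637073 -0.00203473] [0.05815193 0.19793138]
0.06 504 0.05838047890693896 [0.00784484 0.05731233] [0.05775801 0.19811428]
0.12 617 0.11773145144492063 [0.00707437 0.11694901] [0.05730129 0.19786218]
plate U [0.03451198 0.04010919 0.04650438] 0.1339566953022488
```

```bash
sed -i 's/^YAW=.*/YAW=0.038/' h.py
cat >> h.py <<'E'
CX=np.array([np.cos(YAW),np.sin(YAW),0]);CY=np.array([-np.sin(YAW),np.cos(YAW),0]);ZU=np.array([0,0,1.])
SL=0.2595
def tray(x,y,h=0):
    U=0.05+x*np.cos(SL); p=np.array([0.4065,-0.0995,0])+CX*U+CY*(y-0.002)
    p[2]=0.1003-0.2646*U
    return p+h*(CX*np.sin(SL)+ZU*np.cos(SL))
def tilt(): # both half turns
    z=-(CX*np.sin(SL)+ZU*np.cos(SL)); return [rotm(z,s*CY) for s in(1,-1)]
def detect(im,zlo=.02,zhi=.037):
    X=pts(im);z=X[:,:,2];p=im["pixels"].astype(int)
    sat=p.max(2)-p.min(2)
    m=((z>zlo)&(z<zhi)&(im["depth"]>0)&(sat<28)).astype(np.uint8)
    m=cv2.morphologyEx(m,cv2.MORPH_OPEN,np.ones((3,3),np.uint8))
    n,l,s,c=cv2.connectedComponentsWithStats(m);out=[]
    for i in range(1,n):
        if s[i,4]<120: continue
        w=X[l==i][:,:2]; rc=cv2.minAreaRect((w*1000).astype(np.float32))
        (cx,cy),(a,b),ang=rc
        bp=cv2.boxPoints(rc);e1=bp[1]-bp[0];e2=bp[2]-bp[1];e=e1 if np.linalg.norm(e1)>np.linalg.norm(e2) else e2
        yaw=np.arctan2(e[1],e[0]); yaw=(yaw+np.pi/2)%np.pi-np.pi/2
        if 85<max(a,b)<118 and 24<min(a,b)<46: out.append(dict(px=c[i].round(),xy=np.array([cx,cy])/1000,L=max(a,b),W=min(a,b),yaw=yaw,z=np.median(w*0+np.median(z[l==i]))))
    return out
E
python3 - <<'E'
from h import *
r.set_gripper(0.9,60)
p=[0.438,0.233,0.19]; q,j=pick(p,down(np.pi/2+.0));print(np.round(j,2))
r.move_to([0.45,0.05,0.28],q);r.move_to(p,q)
im=get("wrist");save("f_w",im["pixels"])
for d in detect(im):print(d)
t=get("top");save("f_t",t["pixels"])
print("top");[print(d) for d in detect(t)]
print(r.finger_overhang,r.current_t())
E
```

```text
[ 0.4   0.33  1.85 -0.    0.96 -1.18]
{'px': array([315., 190.]), 'xy': array([0.44376645, 0.22376302]), 'L': 99.58758544921875, 'W': 33.04417419433594, 'yaw': np.float32(0.11379635), 'z': np.float64(0.028344538193707747)}
{'px': array([449., 201.]), 'xy': array([0.45583032, 0.35617621]), 'L': 99.92655944824219, 'W': 33.684688568115234, 'yaw': np.float32(-0.10005534), 'z': np.float64(0.028193929361612774)}
top
{'px': array([182., 194.]), 'xy': array([0.59998981, 0.3704209 ]), 'L': 99.66533660888672, 'W': 33.50738525390625, 'yaw': np.float32(-0.18170857), 'z': np.float64(0.0274292363363966)}
{'px': array([225., 194.]), 'xy': array([0.60112402, 0.24587222]), 'L': 99.19172668457031, 'W': 32.771507263183594, 'yaw': np.float32(0.17590714), 'z': np.float64(0.027517916798375897)}
0.022 14.6083
```

View pics/f_w.png

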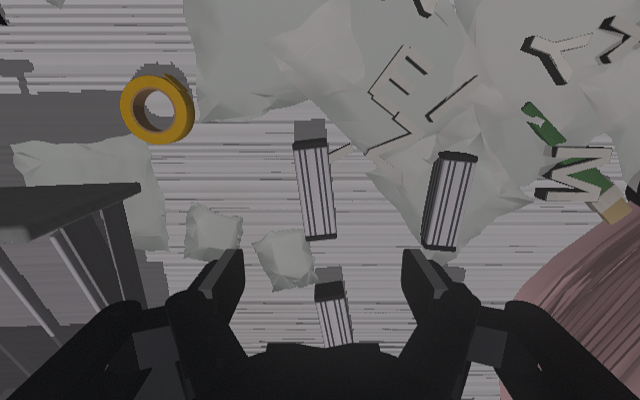

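The wrist view shows the first driver at (315,190), grey with black caps and measuring 99.6 x 33 mm with its top at z 0.028. A second driver is at (449,201). I'll grasp the first one.

```bash
cat >> h.py <<'E'
def grasp(d,tcpz=0.034,op=0.62):
    p=[*d["xy"],0.12]; q,j=pick(p,down(d["yaw"]+np.pi/2)); print("j6",round(j[5],2))
    r.set_gripper(op,60); r.move_to(p,q); r.move_linear([p[0],p[1],0.06],vel=.12); r.move_linear([p[0],p[1],tcpz],vel=0.05)
    print("F down",np.round(r.current_contact_force(),1))
    r.set_gripper(0.0,60); o=r.current_opening(); print("opening",round(o,3))
    r.move_linear([p[0],p[1],0.10],vel=.08); print("lifted",round(r.current_opening(),3),np.round(r.current_contact_force(),1))
    return o
def place(y,hg,x=0.08,gap=0.003):
    n=CX*np.sin(SL)+ZU*np.cos(SL)
    tgt=tray(x,y,hg+gap); above=tgt+np.array([0,0,0.10]); q,j=pick(above,tilt()); print("j",np.round(j,2))
    t0=np.array(r.current_tool_pos()); r.move_linear([t0[0],t0[1],0.25],vel=.2)
    r.move_to(above,q); print("above open",round(r.current_opening(),3))
    r.move_linear(tgt+[0,0,.03],vel=.12); r.move_linear(tgt,vel=.05); print("open",round(r.current_opening(),3),"F",np.round(r.current_contact_force(),1),np.round(np.array(r.current_tool_pos())-tgt,4))
E
python3 - <<'E'
from h import *
im=get("wrist");d=min(detect(im),key=lambda d:np.linalg.norm(d["xy"]-[.444,.224]));print(d["xy"])
grasp(d)
im=get("wrist");save("g_w",im["pixels"])
print(r.current_t(),r.finger_overhang)
E
```

```text
[0.44377466 0.22378746]
j6 -1.31
F down [0.2 0.5 0.7]
opening 0.358
lifted 0.356 [ 0.1 -0.1 -2.4]
18.0583 0.022
```

View pics/g_w.png

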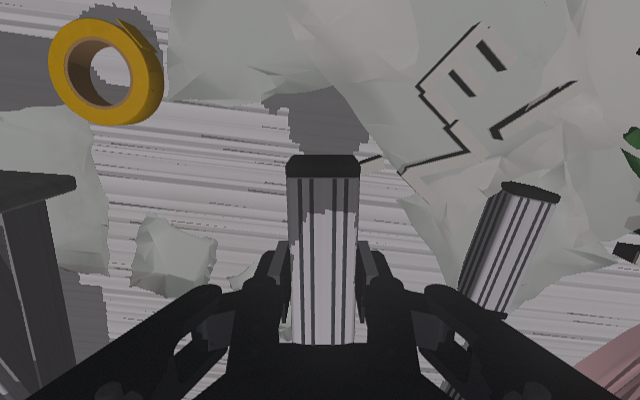

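The driver is held squarely between the pads at (323,250), and the lift showed about 2.4 N. I'll place it in lane −0.09.

Run:
```python
from h import *
place(-0.09,0.034)
im=get("wrist");save("h_w",im["pixels"]);s=get("scene");save("h_s",s["pixels"],4,(270,130,450,280))
print(r.current_t())
```

```text
j [-0.37  0.57  1.47 -0.1   1.35 -1.94]
above open 0.357
open 0.357 F [-0.1  0.  -2.4] [ 0.0001 -0.      0.0001]
22.1083
```

View pics/h_w.png

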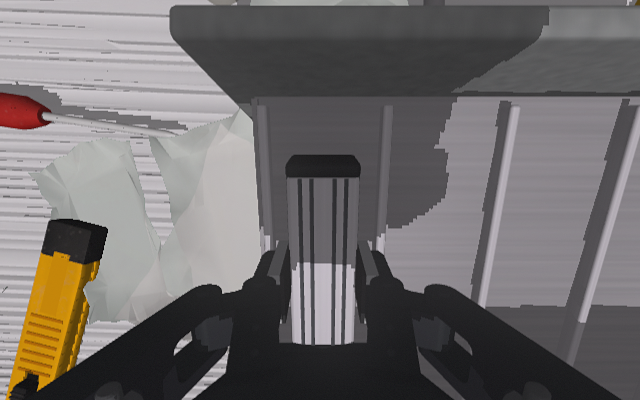

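View pics/h_s.png

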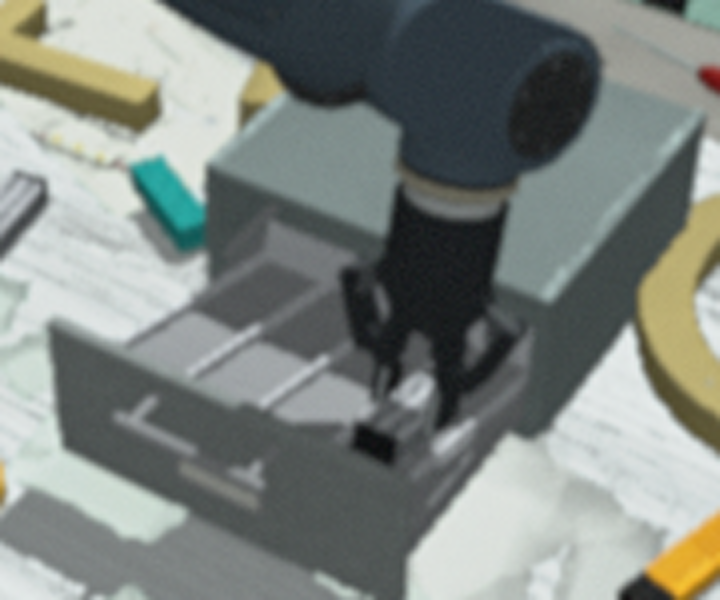

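The driver sits centred between the outer two rails, parallel to them and just above the floor. I'll release it.

```bash
cat >> h.py <<'E'
def release(dx=0.01):
    r.set_gripper(0.53); r.sleep(0.5)
    p=np.array(r.current_tool_pos()); n=CX*np.sin(SL)+ZU*np.cos(SL)
    r.move_linear(p+n*0.05+[0,0,.02],vel=.12)
    p=np.array(r.current_tool_pos()); r.move_linear([p[0]-.03,p[1],0.27],vel=.2)
def seen(n,):
    im=get("wrist");save(n,im["pixels"]);X=pts(im)
    L=X-np.array([0.4065,-0.0995,0]);U=L@CX;V=L@CY+.002;e=(X[:,:,2]-(0.1003-0.2646*U))*np.cos(SL)
    for y in(-.09,-.03,.03,.09):
        k=(abs(V-y)<.03)&(e>.018)&(e<.04)&(U>.06)&(U<.28)&(X[:,:,2]<.13)
        if k.sum()>100:
            x=(U[k]-.05)/np.cos(SL);print("lane",y,k.sum(),"tray x",np.round(np.percentile(x,[1,99]),3),"y",np.round(np.percentile(V[k],[2,98]),3),"h",np.round(np.median(e[k]),4))
E
python3 - <<'E'
from h import *
release()
seen("i_w");print(r.current_t())
E
```

```text
lane -0.09 1715 tray x [0.142 0.215] y [-0.106 -0.075] h 0.0279
24.35
```

View pics/i_w.png

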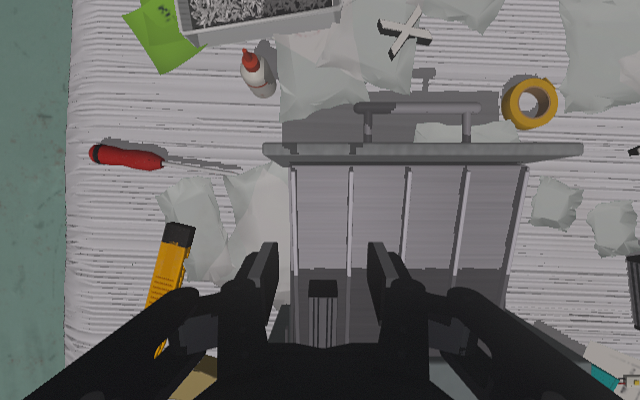

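The first driver lies flat in lane −0.09 at (322,310), down under the roof line and against the stop. Next driver.

```bash
cat >> h.py <<'E'
def hover(xy,n,z=0.19):
    q,j=pick([*xy,z],down(np.pi/2)); print(np.round(j,2))
    r.set_gripper(0.9)
    r.move_to([*xy,z],q); im=get("wrist");save(n,im["pixels"]); D=detect(im)
    for d in D:print(d["px"],np.round(d["xy"],4),round(d["L"],1),round(d["W"],1),round(float(d["yaw"]),3),round(d["z"],4))
    return D
E
python3 - <<'E'
from h import *
r.move_linear([0.5,0.0,0.28],vel=.25)
D=hover([0.592,0.246],"j_w");print(r.current_t())
E
```

```text
[ 0.32  0.58  1.46 -0.    1.1  -1.25]
[324. 199.] [0.6066 0.2458] 99.8 33.0 0.175 0.0284
[451. 197.] [0.6053 0.3699] 100.2 33.0 -0.191 0.0282
26.7917
```

View pics/j_w.png

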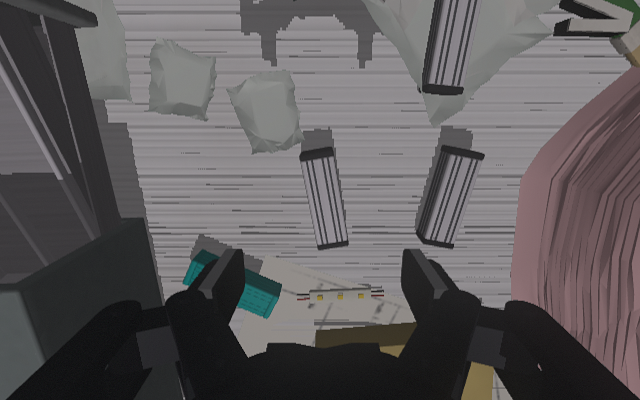

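The second driver is at (324,199), and the grey block with black caps measures 99.8 x 33. The turquoise look-alike at (240,285) and the lamp strip at (342,297) are clear of the fingers. I'll grasp it and place it in lane −0.03.

Run:
```python
from h import *
D=detect(get("wrist"));d=min(D,key=lambda d:np.linalg.norm(d["xy"]-[.6066,.2458]))
o=grasp(d)
if o>.3:
    place(-0.03,0.034)
    im=get("wrist");save("k_w",im["pixels"])
print(r.current_t())
```

```text
j6 -1.43
F down [-0.9  0.4 -0. ]
opening 0.359
lifted 0.356 [ 0.2 -0.1 -2.5]
j [-0.28  0.54  1.52 -0.08  1.33 -1.86]
above open 0.355
open 0.357 F [-0.  -0.6 -2.3] [ 0.0001 -0.      0.0001]
34.05
```

View pics/k_w.png

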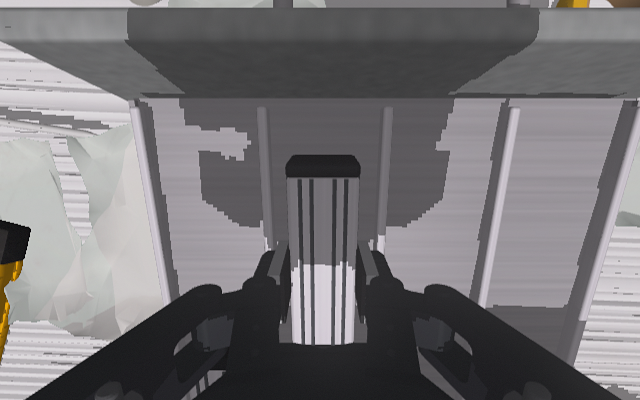

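The driver is centred between the second and third rails at (323,250). I'll release it and look at the next one.

Run:
```python
from h import *
release()
seen("l_w")
r.move_linear([0.45,0.0,0.28],vel=.25)
D=hover([0.45,0.354],"m_w");print(r.current_t())
```

```text
lane -0.09 773 tray x [0.143 0.209] y [-0.093 -0.074] h 0.028
lane -0.03 1687 tray x [0.142 0.215] y [-0.046 -0.015] h 0.028
[ 0.59  0.46  1.65 -0.    1.03 -0.99]
[327. 190.] [0.4558 0.3566] 99.5 33.1 -0.096 0.0283
[341. 313.] [0.5988 0.3717] 88.1 32.8 -0.188 0.0284
38.8667
```

View pics/l_w.png

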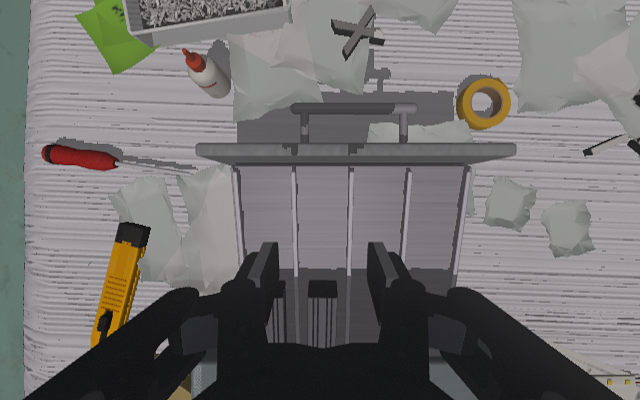

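View pics/m_w.png

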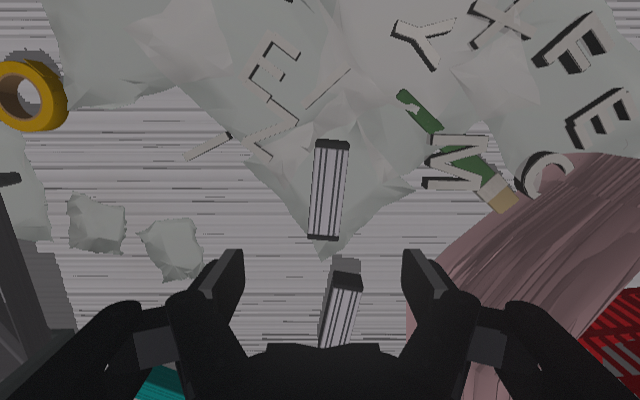

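Both placed drivers lie at the same depth, at (283,315) and (322,315). The third is at (327,190) and measures 99.5 x 33. I'll grasp it and place it in lane 0.03.

Run:
```python
from h import *
D=detect(get("wrist"));d=min(D,key=lambda d:np.linalg.norm(d["xy"]-[.4558,.3566]))
o=grasp(d)
if o>.3:
    place(0.03,0.034)
    im=get("wrist");save("n_w",im["pixels"])
print(r.current_t())
```

```text
j6 -0.89
F down [-0.3 -0.2  0.6]
opening 0.358
lifted 0.359 [-0.7 -0.2 -1.4]
j [-0.18  0.52  1.55 -0.06  1.33 -1.77]
above open 0.36
open 0.356 F [-1.1  0.3 -1.1] [ 0.0001 -0.      0.0001]
46.3
```

View pics/n_w.png

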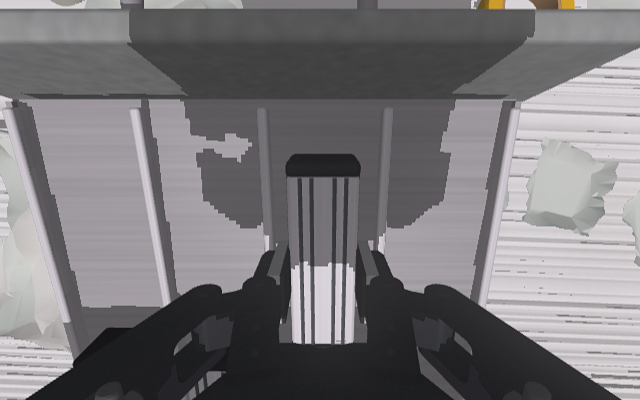

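It is centred between the third and fourth rails. I'll release it, then check lane −0.09, where a dark cap shows at (110,345).

Run:
```python
from h import *
release()
seen("o_w");s=get("scene");save("o_s",s["pixels"],4,(270,130,450,280))
r.move_linear([0.5,0.0,0.28],vel=.25)
seen("o2_w")
D=hover([0.592,0.37],"p_w");print(r.current_t())
```

```text
lane -0.09 204 tray x [0.142 0.229] y [-0.105 -0.085] h 0.0273
lane -0.03 752 tray x [0.144 0.209] y [-0.033 -0.014] h 0.0281
lane 0.03 1692 tray x [0.143 0.215] y [0.012 0.044] h 0.0281
lane -0.09 129 tray x [0.143 0.211] y [-0.104 -0.083] h 0.0283
lane -0.03 316 tray x [0.199 0.233] y [-0.046 -0.028] h 0.0283
lane 0.03 360 tray x [0.143 0.191] y [0.033 0.044] h 0.0279
[ 0.49  0.68  1.28 -0.    1.18 -1.08]
[326. 197.] [0.6053 0.3707] 100.0 33.1 -0.189 0.0284
51.0
```

View pics/o_w.png

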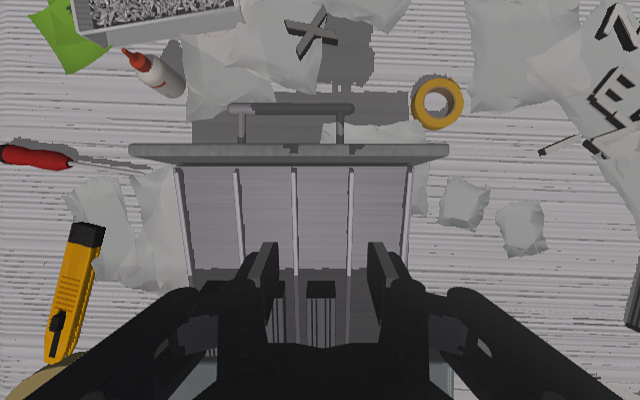

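View pics/p_w.png

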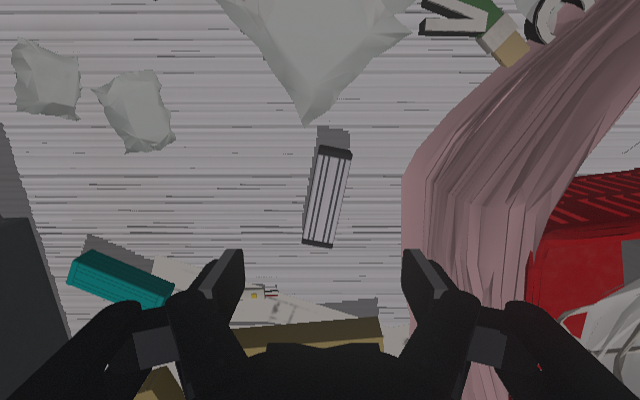

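View pics/o_s.png

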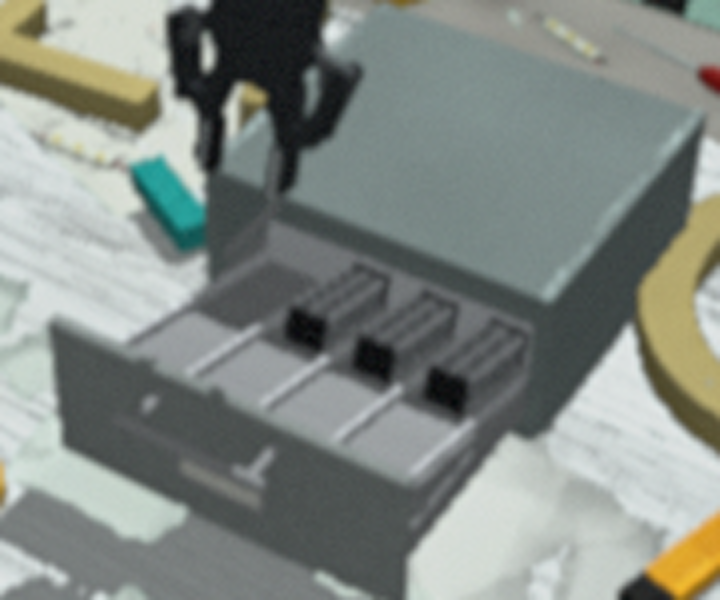

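The scene crop shows three drivers level in lanes 1–3, with caps at (445,390), (375,355) and (305,325). The fourth is at (326,197) and measures 100 x 33. I'll place it in lane 0.09.

Run:
```python
from h import *
D=detect(get("wrist"));d=min(D,key=lambda d:np.linalg.norm(d["xy"]-[.6053,.3707]))
o=grasp(d)
if o>.3:
    place(0.09,0.034)
    im=get("wrist");save("q_w",im["pixels"])
print(r.current_t())
```

```text
j6 -0.9
F down [ 0.2 -0.6  0.3]
opening 0.355
lifted 0.357 [-0.7  0.2 -2.7]
j [-0.08  0.51  1.57 -0.03  1.32 -1.68]
above open 0.355
open 0.357 F [ 0.  -0.1 -3. ] [ 0.0001 -0.      0.0001]
58.275
```

View pics/q_w.png

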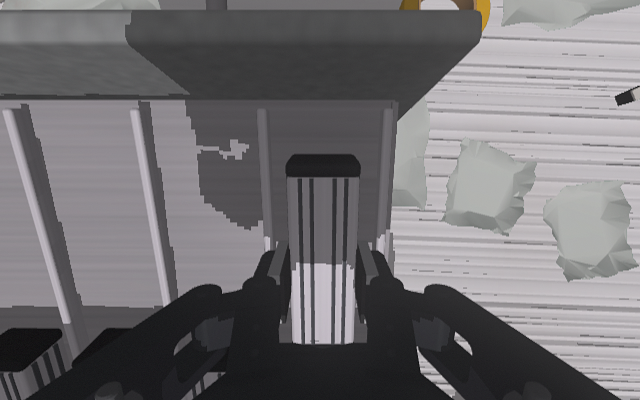

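The driver is centred between the fourth and fifth rails. I'll release it and check.

Run:
```python
from h import *
release()
seen("r_w");s=get("scene");save("r_s",s["pixels"],4,(270,130,450,280))
r.move_linear([0.36,0.09,0.30],vel=.25)
t=get("top");save("r_t",t["pixels"],4,(270,60,430,210))
print(r.current_t())
```

```text
lane -0.09 389 tray x [0.143 0.227] y [-0.105 -0.081] h 0.0281
lane -0.03 201 tray x [0.143 0.228] y [-0.045 -0.025] h 0.0274
lane 0.03 684 tray x [0.144 0.209] y [0.027 0.044] h 0.0282
lane 0.09 1687 tray x [0.144 0.215] y [0.072 0.103] h 0.0282
61.5333
```

View pics/r_s.png

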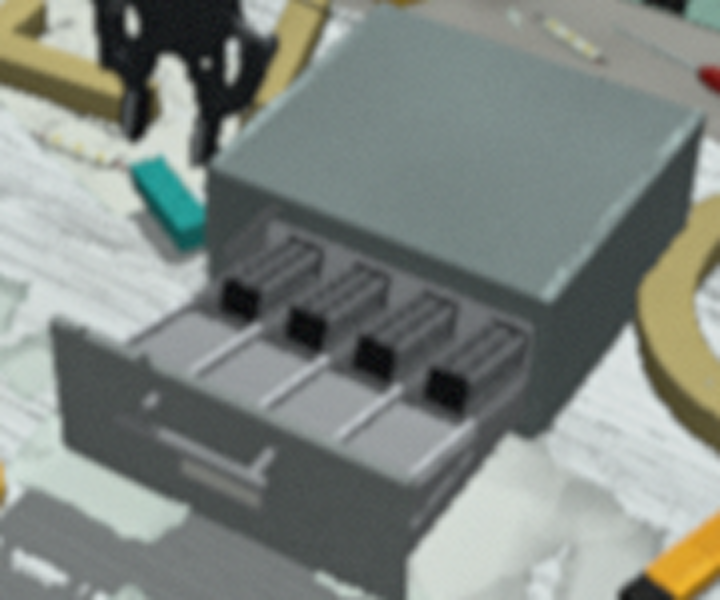

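View pics/r_t.png

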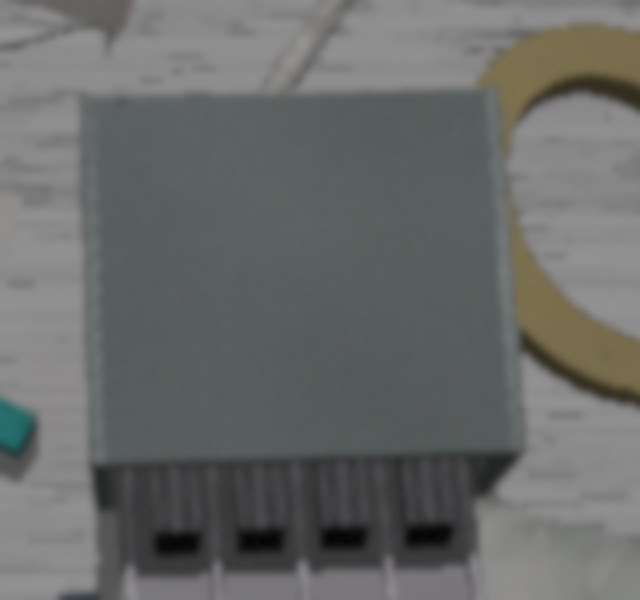

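Both views show four drivers level in their lanes, with end caps at crop pixels (240,298), (305,325), (375,355) and (445,388). I'll grip the handle and push slowly until it meets the end.

Run:
```python
from h import *
p=[0.4065,-0.0998,0.24]; q,j=pick(p,down(YAW));print(np.round(j,2))
r.set_gripper(0.3,50); r.move_to(p,q)
r.move_linear([*p[:2],0.117],vel=.1);print(np.round(r.current_contact_force(),1))
r.set_gripper(0.0,60);print(r.current_opening(),np.round(r.current_contact_force(),1))
p0=np.array(r.current_tool_pos())
for s in(.01,.06,.11,.16,.172):
    r.move_linear(p0+CX*s,vel=.05 if s<.17 else .02);print(s,np.round(r.current_contact_force(),1),round(r.current_opening(),3))
for s in np.arange(.175,.190,.002):
    r.move_linear(p0+CX*s,vel=.02);f=r.current_contact_force();print(round(s,3),np.round(f,1),np.round(r.current_tool_pos(),4))
    if f[0]<-22:break
print(r.current_t())
```

```text
[-0.35  0.13  1.98 -0.    1.03 -0.39]
[ 1.2  0.7 -0.3]
0.09917724796124751 [-0.4  0.8  6.4]
0.01 [ 3.4  1.1 -2.9] 0.106
0.06 [ 2.7  2.4 -0.6] 0.105
0.11 [ 1.4 -0.2  1.1] 0.106
0.16 [ 0.3 -0.8  3.1] 0.102
0.172 [-1.2  0.   4.4] 0.11
0.175 [-0.4  0.1  5.9] [ 0.5818 -0.0933  0.1176]
0.177 [-1.2 -0.   4.1] [ 0.5838 -0.0932  0.1176]
0.179 [-4.2 -0.5  8. ] [ 0.5852 -0.0931  0.1176]
0.181 [-16.7  -1.1  17.9] [ 0.5853 -0.0931  0.1175]
0.183 [-29.6  -4.1  24.4] [ 0.5854 -0.0931  0.1175]
70.4333
```

Run:
```python
from h import *
r.move_linear([0.5856,-0.0931,0.1176],vel=.02);print(np.round(r.current_contact_force(),1))
r.set_gripper(0.3);print(np.round(r.current_contact_force(),1))
r.move_linear([0.5856,-0.0931,0.22],vel=.1)
r.move_linear([0.50,-0.0931,0.26],vel=.2)
im=get("wrist");save("s_w",im["pixels"]);X=pts(im)
k=(X[:,:,2]>.106)&(X[:,:,2]<.125)&(X[:,:,0]>.52)&(X[:,:,0]<.605)&(abs(X[:,:,1]+.093)<.045)
print("bar",np.percentile(X[k],[5,50,95],axis=0))
r.move_to([0.30,0.30,0.35],down(np.pi/2)[0] if r.inverse_kinematics([0.3,.3,.35],down(np.pi/2)[0]) is not None else down(np.pi/2)[1])
s=get("scene");save("s_s",s["pixels"]);t=get("top");save("s_t",t["pixels"])
save("s_sc",s["pixels"],4,(290,120,460,250))
print(r.current_t(),np.round(r.current_contact_force(),1))
```

```text
[-5.4 -0.3  7.4]
[0.8 0.5 1.2]
bar [[ 0.5804542  -0.134177    0.11624402]
 [ 0.5850772  -0.08775802  0.11978477]
 [ 0.59461544 -0.04975871  0.1215119 ]]
74.7 [0.2 0.1 0.5]
```

View pics/s_w.png

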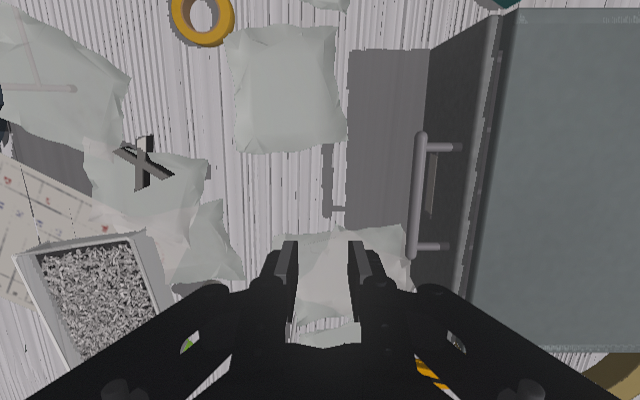

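View pics/s_sc.png

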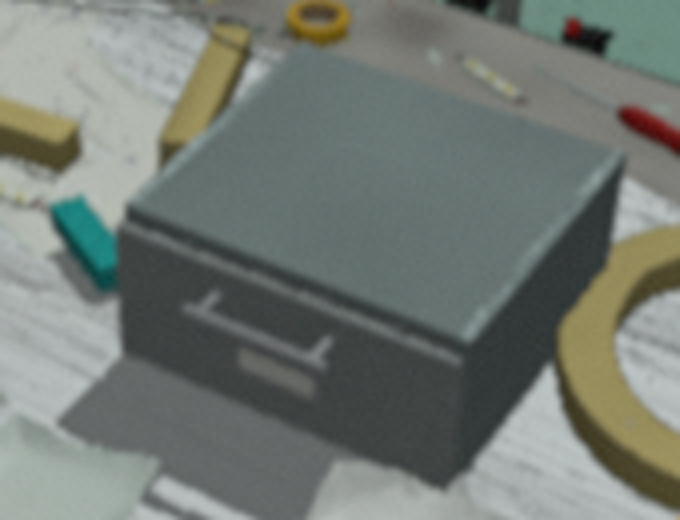

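View pics/s_t.png

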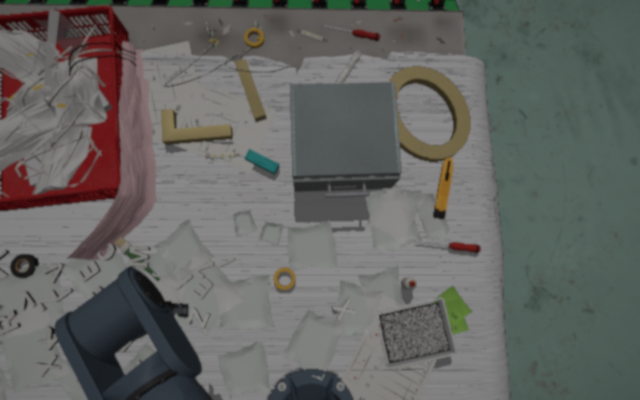

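The drawer front is now flush with the roof edge, the bench is clear of drivers, and the bystanders are at the same pixels as at the start. I'm handing in.

Run:
```python
from h import *
r.hand_in();print(r.current_t())
```

```text
the job is handed in; nothing more can be done
the job is handed in; nothing more can be done
```

I pulled the drawer out to its stop, put all four drivers in one to a lane, pushed the drawer shut and handed the job in at about 75 s.

- **Drivers:** before closing, depth showed all four lying flat, one in each lane, with their front ends level with one another at tray x ≈ 0.143. The task's figures put that end at 0.13. I take the 13 mm to be an error in where I set the tray's origin, because all four read the same. I could not see the drivers once the drawer was shut.
- **Drawer:** it was already about 8 mm open at the start. When closing, it travelled about 0.179 m and met a hard stop, where I pushed with about 30 N. Afterwards the handle read x ≈ 0.585 and the drawer front looked flush with the cabinet.
- **Everything else:** in the last top view, the glue bottle, lamp strip, tape roll, screwdriver and turquoise look-alike were at the same pixels as at the start. I saw no grip slip and no knocked driver.

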